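Bleed the air from the armourer's hydraulic bench punch

ROBOT

A 6-joint arm with a two-finger parallel gripper is mounted at the origin on the work surface. World frame = base frame: x ahead of the robot, y to its left, z up, the work surface at z = 0. Lengths are in m, angles in rad, forces in N, time in s.
With the tool pointing down it reaches from about 0.3 to 0.775 m from the base axis. Payload 14.6 kg.
Tool frame: the origin (TCP) lies at the very end of the fingers, on their centre line; the grasp point (between the pads) lies 19 mm behind it; y points along the fingers, x is the direction in which the jaws open and shut, and the axes are right-handed (so a half turn about y gives the same grasp; the last joint's range is limited). The gripper opens to 94 mm and grips with 3 to 60 N. Pads are 16 mm wide; open, the fingers measure 119 mm over their backs; the gripper's body (75 mm by 177 mm) begins 78 mm behind the grasp point.
Start: joints at [1.116, 0.3, 1.521, -0, 1.321, -0.067], TCP at [0.208, 0.509, 0.205] pointing down, gripper open.
Joint ranges: [-3.03, 3.03], [-0.79, 2.21], [0.23, 2.52], [-1.04, 4.18], [0, 3.07], [-2.55, 2.55]. Speed limits (rad/s): [2.22, 2.22, 2.57, 3.14, 3.14, 3.14].

INTERFACE

Orientations are given as [roll, pitch, yaw] about the fixed x, y, z axes, in that order (R = Rz(yaw) Ry(pitch) Rx(roll)).
In Python, from station import * gives the robot as it stands.
- The arm moves only by the tool send_rows, never from a script. Its argument "series" is text: rows parted by semicolons, each of 7 numbers parted by spaces: the turn, a rotation vector about the tool's x, y, z in units of 5 degrees (1.0 is 5 degrees), then the shift along the tool's x, y, z in cm, then the opening, from -1 (shut) to 1 (fully open). A call has exactly 10 rows; each row is the pose to reach, as a shift and turn from the pose commanded when the call began, along the tool's axes at that moment; what a row does not reach only later rows make up. A row lasts 1/12 s, in which the tool goes at most 41.7 mm and 7.16 degrees, less where a joint would pass 70% of its speed; a pose out of reach is approached as far as the arm can. A call with a gripper value outside its range is refused whole. The fingers move at their own pace and stop on an object; "newtons" is the grip in N (left out, the last holds). Time passes only in rows, so rows that repeat a pose let the fingers close, or fill a call up. It gives the time, the measured TCP pose, the force and the opening at its end, in the units of the state.
- get_obs(): the state, without advancing time (a new reading comes with each control period).
- camera(name): name is "side" or "top" or "wrist"; returns the picture (480x640x3 uint8, red, green, blue); there is no depth.
- camera_info(name): a dict with "K" (3x3 intrinsics, pixels), "k1" (the pictures are not rectified: a ray, as slopes to the right and down, at radius r is drawn at 1 + k1 r^2 times it, then the intrinsics apply), "R" (3x3) and "t" (3): a world point X has camera coordinates R X + t; the wrist camera has in their place "mount" (4x4, takes a point from camera to tool coordinates, whose origin is the TCP and whose axes are the tool frame's). Camera axes: x right, y down, z forward; pixel columns grow to the right and rows downward; lengths in m; the calibration is good to about 2 mm. A picture is of the moment at which its call begins: read the wrist's pose just before it. camera_info takes no time and is no camera call.
- hand_in(): hands the job in, once; it reports no verdict.
The state is a dict: "time_s": time; "qpos": joint angles; "joint_vel": joint speeds; "tau": joint torques, N m; "ee_pos": TCP position; "eef_rot": TCP orientation; "force": force on the tool from outside, world axes, zero at the start; "moment": the same for the moment, N m; "grip_width": finger opening in m.
Only numpy, scipy, OpenCV 4.12 (cv2) and the standard library are available. Lean on these libraries where they do the work, as an engineer would, in place of code of your own. Each camera call takes 0.05 s, during which the arm holds its last target. There are 200 camera calls.

TASK

Bleed the air from the hydraulic bench punch: work its red-gripped pump lever through at least three full strokes, each time pushing it right down and letting it come right up again. Then take the red-sleeved pin punch out of the tool stand, reach its slim tip down through the hole in the brass boss on top of the cylinder, and push the recessed red bleed button fully down. Finish holding it down, with the punch still in the gripper, and leave everything else on the bench where it is.

Things in the scene. Friction and masses are not known exactly. Their poses are not given: they have to be found in the camera images.
- bench_punch: Blue C-frame hole punch with hand pump on one fixed steel base plate, 150 x 360 x 12 mm (x, y, z); place and yaw vary. Origin: centre of the plate's underside, on the bench; x points from its front (gauge, open throat) to its back, y from the C-frame end (-y) to the pump handle end (+y), z up. Cylinder at x -30, y -115: diameter 73, top 154 mm high, with the brass bleed boss on top.
- bleed_mouth (a point): Centre of the hole's mouth in the top face of the brass bleed boss (outer diameter 38 mm): 180 mm above the bench, at x -30, y -115 mm of bench_punch. The hole is vertical and straight, diameter 15 mm; the red bleed button lies in it, its top 16 mm below the mouth.
- bleed_top (a point): Centre of the red button's top face (diameter 11 mm) inside the boss; it moves down with the button. 16 mm below bleed_mouth when not pressed.
- bleed_button (a joint): How far the bleed button is pressed, in m: 0 up, 0.005 at its bottom stop. Sprung: about 3 N starts it, about 7 N takes it to the stop; it springs back when let go.
- pump_lever (a joint): Angle of the pump lever (rad): 0 at the upper stop, at rest (the lever rises 0.45 rad from pivot to free end); 0.5 at the lower stop (0.05 rad below level). Sprung: pushed at mid-grip it takes about 3 N at the top and 9 N at the bottom, and springs back up by itself in about half a second.
- lever_pivot (a point): Centre of the lever's level hinge pin, which lies along x of bench_punch, at x 0, y -20, z 115 mm of bench_punch; the lever turns in its upright y-z plane. Below it the pump block (70 x 66 mm, 86 high; ears to 129 mm) and, towards +y, the oil reservoir (diameter 68 mm, to y 168, 81 mm high).
- lever_grip (a point): Mid-length on the upper side of the lever's red grip (round, diameter 30, length 105 mm); moves with the lever. 235 mm along the lever from the pivot, 15 mm above its centre line. Its y axis points along the lever away from the pivot, z out of the upper side, x along the hinge pin. About 231 mm above the bench at rest, 118 mm at the lower stop.
- pin_punch: Straight steel tool, 160 mm long, about 0.18 kg, standing point down in the tool stand, in any of its holes: nose diameter 6, length 34 mm, a cone to 44 mm from the tip, then a round body of diameter 16 mm with a red sleeve (66 to 144 mm from the tip). Origin: centre of the tip; z from tip to head. In the stand the tip is 6 and the head 166 mm above the bench (86 mm stick out).
- pin_tip (a point): Centre of the pin punch's flat tip (same point as its origin).
- tool_stand: Wooden block, fixed, 200 x 70 x 80 mm (x, y, z) with three vertical holes of diameter 17.6 mm, 74 mm deep, in a row along its x axis at -55, 0 and +55 mm. Origin: centre of its underside, on the bench. Its place and yaw vary.
- rivet_snap: Bystander: rivet snap with a blue sleeve, standing in the tool stand; 160 mm long, diameter 16 mm to its blunt end. Origin: centre of its lower end.
- cold_chisel: Bystander: cold chisel with a black sleeve, standing in the tool stand; 160 mm long, diameter 16 mm. Origin: centre of its edge, its lower end.
- hammer: Bystander: hammer with a wooden handle lying on the bench, 280 mm long along its x axis, head 90 mm wide at +x, 26 mm high. Origin: middle of its length, on the bench.
- tape_roll: Bystander: yellow ring of tape lying flat, diameter 74 mm, 25 mm high. Origin: centre of its underside.
- knee_cop: Bystander: domed steel knee plate lying dome up, diameter 140 mm, 58 mm high. Origin: centre of its underside.
- rivet_tray: Bystander: dark wooden tray of rivets, 120 x 90 x 30 mm. Origin: centre of its underside.
- oil_bottle: Bystander: yellow oil bottle with a black cap, standing, diameter 64 mm, 170 mm high. Origin: centre of its underside.
- lame_plate: Bystander: arched steel armour strip standing on its two edges, about 65 x 115 x 34 mm. Origin: centre of its footprint, on the bench.

How it is judged:
By the outcome, as a careful person would: the job done as asked, in the order asked, and still so for the second after the job is handed in, while the arm keeps its last pose, push and grip.
It also fails if it takes over 67 s, if anything falls off the work surface, if the arm or the gripper's body presses on something with over 40 N, if the wrist force passes 120 N, or if a joint passes its speed limit or range.

## Working session

There is one attempt and no reset: what is moved stays moved. The work goes in short steps, Python scripts to look and compute and a tool call to move; the robot and the scene stay as the last step left them, time stands still between calls to the robot, and variables do not carry over. Pictures are saved under pics/ and viewed, on a budget of 10 in all, crops included, one or two more only if the job needs it, and the job is handed in when it is done.

Besides the shell and the picture viewer there is one more tool, called after "Call:" by a JSON object that holds its "fn" and its "kwargs", one argument or row to a line. send_rows: Moves the arm, as the interface text tells. Its arguments: {"type":"object","properties":{"series":{"type":"string"},"newtons":{"type":"number"}},"required":["series"]}

```bash
ls; mkdir -p pics; python3 - <<'E'
from station import *
import cv2,numpy as np
np.set_printoptions(precision=4,suppress=True)
o=get_obs();print(o)
for n in("side","top"):
    im=camera(n);cv2.imwrite(f"pics/{n}0.png",im[:,:,::-1]);print(n,camera_info(n))
print(camera_info("wrist"))
E
```

```text
pics
{'time_s': 0.0, 'qpos': array([ 1.1164,  0.3004,  1.5216, -0.    ,  1.3207, -0.0666]), 'joint_vel': array([ 0.0002,  0.0008,  0.0011,  0.0007, -0.0008, -0.0007]), 'tau': array([ -0.    , -53.181 , -35.273 ,   0.0708,   0.0244,  -0.0001]), 'ee_pos': array([0.2079, 0.5089, 0.2049]), 'eef_rot': array([-1.5708,  0.0011,  1.183 ]), 'force': array([-0.1721,  0.5096,  0.1861]), 'moment': array([-0.0263, -0.0265,  0.0709]), 'grip_width': 0.09410411967050762}
side {'K': array([[465.6906,   0.    , 319.3793],
       [  0.    , 465.6906, 246.2998],
       [  0.    ,   0.    ,   1.    ]]), 'k1': -0.09736861977315682, 'R': array([[ 0.9511, -0.308 , -0.0247],
       [-0.1632, -0.433 , -0.8865],
       [ 0.2624,  0.8472, -0.462 ]]), 't': array([-0.5009,  0.2713,  0.9395])}
top {'K': array([[551.6818,   0.    , 312.5881],
       [  0.    , 551.6818, 240.2544],
       [  0.    ,   0.    ,   1.    ]]), 'k1': -0.032008285119807085, 'R': array([[ 0.0123, -0.9998, -0.0151],
       [-0.9956, -0.0109, -0.0927],
       [ 0.0925,  0.0162, -0.9956]]), 't': array([0.0757, 0.5473, 1.4756])}
{'K': array([[384.1156,   0.    , 313.4546],
       [  0.    , 384.1156, 242.926 ],
       [  0.    ,   0.    ,   1.    ]]), 'k1': -0.02354732514796991, 'mount': array([[ 1.    , -0.0005, -0.0006,  0.    ],
       [ 0.0005, -0.2571,  0.9664, -0.1797],
       [-0.0006, -0.9664, -0.2571,  0.074 ],
       [ 0.    ,  0.    ,  0.    ,  1.    ]])}
```

View pics/top0.png

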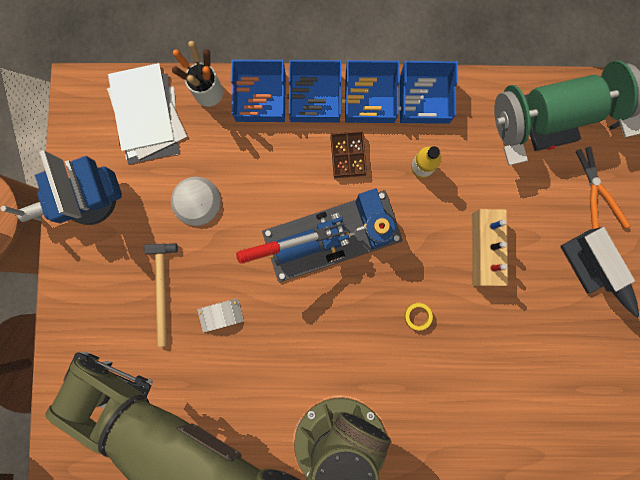

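View pics/side0.png

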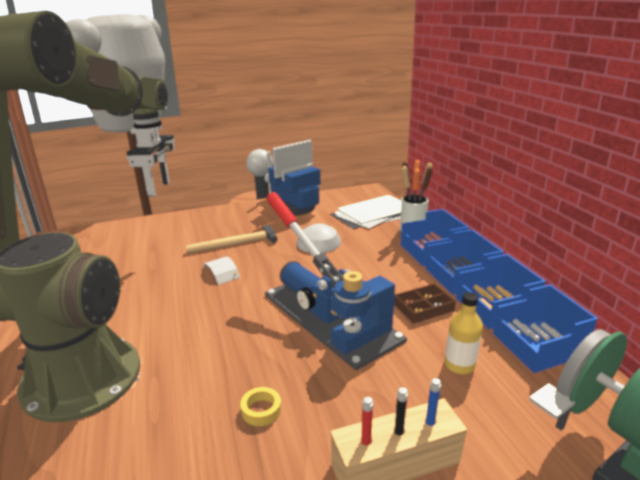

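The top view shows the boss at about (381,226), the red grip from (238,256) to (280,247), and the stand at (490,247) with the red punch head at about (500,267). The side view agrees, with the boss at (352,281) and the red punch at (366,420). Next I'll measure these.

```bash
cat > h.py <<'E'
import cv2,numpy as np
from station import *
from scipy.spatial.transform import Rotation as Ro
np.set_printoptions(precision=4,suppress=True)
def dist(i): return np.array([i["k1"],0,0,0,0.])
def pose(n,o=None):
    i=camera_info(n)
    if "R" in i: return i,i["R"],i["t"]
    T=np.eye(4);T[:3,:3]=Ro.from_euler("xyz",o["eef_rot"]).as_matrix();T[:3,3]=o["ee_pos"]
    W=np.linalg.inv(T@i["mount"]);return i,W[:3,:3],W[:3,3]
def ray(n,uv,o=None):
    i,R,t=pose(n,o)
    p=cv2.undistortPoints(np.array([[uv]],float),i["K"],dist(i))[0,0]
    d=R.T@np.array([p[0],p[1],1]);return -R.T@t,d/np.linalg.norm(d)
def plane(n,uv,z,o=None):
    c,d=ray(n,uv,o);return c+d*(z-c[2])/d[2]
def proj(n,X,o=None):
    i,R,t=pose(n,o);return cv2.projectPoints(np.array([X],float),cv2.Rodrigues(R)[0],t,i["K"],dist(i))[0][0,0]
def tri(*rays):
    A=sum(np.eye(3)-np.outer(d,d) for c,d in rays);b=sum((np.eye(3)-np.outer(d,d))@c for c,d in rays)
    X=np.linalg.solve(A,b);return X,[np.linalg.norm(np.cross(X-c,d)) for c,d in rays]
def blobs(im,lo,hi,box,mn=15):
    h=cv2.cvtColor(im,cv2.COLOR_RGB2HSV)
    h[...,0]=(h[...,0].astype(int)+90)%180   # red at 90
    m=cv2.inRange(h,np.array(lo),np.array(hi));x0,y0,x1,y1=box
    k=np.zeros_like(m);k[y0:y1,x0:x1]=m[y0:y1,x0:x1]
    n,l,s,c=cv2.connectedComponentsWithStats(k)
    return [(c[j],s[j],cv2.minAreaRect(np.argwhere(l==j)[:,::-1].astype(np.float32))) for j in range(1,n) if s[j,4]>=mn]
RED=((82,160,60),(95,255,255));BRASS=((103,110,70),(122,255,255))
E
python3 - <<'E'
from h import *
t=cv2.imread("pics/top0.png")[:,:,::-1];s=cv2.imread("pics/side0.png")[:,:,::-1]
for nm,im,col,box in(("top grip",t,RED,(225,235,300,270)),("top pin",t,RED,(475,255,515,280)),("top boss",t,BRASS,(365,210,400,245)),
  ("side grip",s,RED,(255,180,310,235)),("side pin",s,RED,(350,390,385,460)),("side boss",s,BRASS,(335,265,370,300))):
    for b in blobs(im,*col,box): print(nm,b)
# stand outline in top
h=cv2.cvtColor(t,cv2.COLOR_RGB2HSV);print(h[225,480],h[270,480],h[300,480])
cv2.imwrite("pics/crop.png",cv2.hconcat([cv2.resize(t[200:300,460:530,::-1],None,fx=5,fy=5,interpolation=2),cv2.resize(s[380:480,330:410,::-1],None,fx=5,fy=5,interpolation=2)]))
E
```

```text
top grip (array([257.4239, 251.7572]), array([236, 242,  44,  21, 519], dtype=int32), ((257.6910095214844, 251.8524169921875), (12.627283096313477, 43.6755485534668), 74.93151092529297))
top pin (array([495.2   , 267.2889]), array([491, 265,  10,   6,  45], dtype=int32), ((495.5, 267.5), (9.0, 5.0), 0.0))
top boss (array([381.1588, 225.8824]), array([374, 218,  16,  16, 170], dtype=int32), ((381.0000305175781, 226.00003051757812), (14.142135620117188, 15.55634880065918), 45.0))
side grip (array([280.6282, 208.5082]), array([267, 193,  30,  34, 425], dtype=int32), ((280.67718505859375, 208.3887939453125), (37.04439163208008, 12.423887252807617), 52.69605255126953))
side pin (array([366.303 , 427.5114]), array([362, 412,  10,  33, 264], dtype=int32), ((366.5, 428.0), (32.0, 9.0), 90.0))
side boss (array([352.8043, 279.685 ]), array([343, 269,  20,  22, 327], dtype=int32), ((352.5, 279.5), (21.0, 19.0), 90.0))
[ 16 126 223] [ 17 128 189] [ 12 161 199]
```

View pics/crop.png

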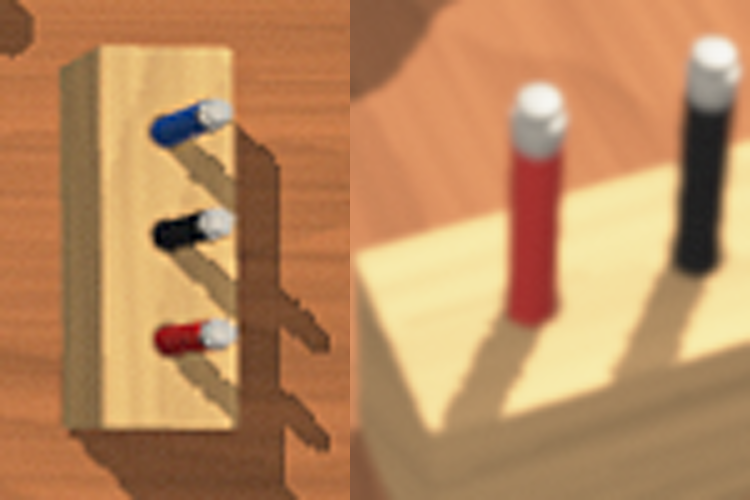

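The crop shows the red punch's head at about top (503.4,266.2) and side (368,399). The three heads line up along world x, with black next to red.

```bash
python3 - <<'E'
from h import *
print("head top/plane",plane("top",(503.4,266.2),.166),"side/plane",plane("side",(368,399),.166))
print("tri",tri(ray("top",(503.4,266.2)),ray("side",(368,399))))
print("sleeve mid",tri(ray("top",(495.2,267.3)),ray("side",(366.3,427.5))))
print("black head",plane("top",(503.4,244.4),.166),"blue",plane("top",(503.4,222.4),.166))
b1=plane("top",(381.4,226),.18);b2=tri(ray("top",(381.4,226)),ray("side",(352.6,277)));print("boss",b1,b2, plane("side",(352.6,276),.18))
g=tri(ray("top",(257.5,251.8)),ray("side",(280.7,208.4)));print("grip",g, plane("top",(257.5,251.8),.22))
b=b1[:2];g=plane("top",(257.5,251.8),.222)[:2]
loc=np.array([30,306.6])/1e3;d=g-b
yaw=np.arctan2(d[1],d[0])-np.arctan2(loc[1],loc[0]);print("yaw",yaw,np.linalg.norm(d),np.linalg.norm(loc))
R=np.array([[np.cos(yaw),-np.sin(yaw)],[np.sin(yaw),np.cos(yaw)]])
o=(b+g)/2-R@(np.array([-30+0,-115+191.6])/2e3);print("orig",o,"mouth",o+R@[-.03,-.115],"grip",o+R@[0,.1916],"pivot",o+R@[0,-.02])
E
```

```text
head top/plane [ 0.4746 -0.3891  0.166 ] side/plane [ 0.476  -0.3939  0.166 ]
tri (array([ 0.476 , -0.3907,  0.1626]), [np.float64(0.0013680700691708636), np.float64(0.0013680700691707766)])
sleeve mid (array([ 0.4759, -0.3895,  0.1018]), [np.float64(0.0012340868756409405), np.float64(0.001234086875641004)])
black head [ 0.5282 -0.3901  0.166 ] blue [ 0.5828 -0.3912  0.166 ]
boss [ 0.5689 -0.0882  0.18  ] (array([ 0.5709, -0.0892,  0.1748]), [np.float64(0.001405062081349511), np.float64(0.001405062081349431)]) [ 0.5706 -0.0936  0.18  ]
grip (array([0.4997, 0.2093, 0.2173]), [np.float64(3.245099742169743e-05), np.float64(3.245099742165338e-05)]) [0.4995 0.209  0.22  ]
yaw 0.32760707427853575 0.3050494690162673 0.3080642140853105
orig [0.5606 0.0289] mouth [ 0.5692 -0.0897] grip [0.499  0.2103] pivot [0.5671 0.0099]
```

```bash
cat >> h.py <<'E'
def step(P,yaw,o=None,verbose=True):
    "rows numbers to reach TCP P, tool down, x axis at yaw"
    o=o or get_obs();R0=Ro.from_euler("xyz",o["eef_rot"]);R1=Ro.from_euler("xyz",[-np.pi/2,0,yaw])
    print("turn",np.degrees((R0.inv()*R1).as_rotvec())/5,"shift",R0.inv().apply(np.array(P)-o["ee_pos"])*100,
      "| t",o["time_s"],"ee",o["ee_pos"],o["eef_rot"],"F",o["force"],"w",o["grip_width"])
E
python3 - <<'E'
from h import *
step((.4995,.2088,.275),.3276)
E
```

```text
turn [ 0.0041  9.8021 -0.0114] shift [-16.7656  -6.9905 -38.3463] | t 0.1 ee [0.2079 0.509  0.205 ] [-1.5707  0.001   1.183 ] F [ 0.1788 -0.5535 -0.2779] w 0.09400201549973686
```

Call:
{"fn": "send_rows", "kwargs": {
  "series": "0 0 0 0 -4 0 -1; 0 1.4 0 -1 -7 -2 -1; 0 2.8 0 -3 -7 -6 -1; 0 4.2 0 -5 -7 -10 -1; 0 5.6 0 -6.5 -7 -14 -1; 0 7 0 -8 -7 -18 -1; 0 8.4 0 -10 -7 -22 -1; 0 9.8 0 -12 -7 -26 -1; 0 9.8 0 -13.5 -7 -30 -1; 0 9.8 0 -15 -7 -34 -1",
  "newtons": 20
}}

```text
time_s: 0.93
ee_pos: [0.4551, 0.251, 0.2755]
eef_rot: [-1.571, 0.0, 0.327]
force: [0.8, 1.0, -0.6]
grip_width: 0.0306
```

```bash
python3 - <<'E'
from h import *
step((.4995,.2088,.25),.3276);step((.4912,.2329,.118),.3276)
E
```

```text
turn [-0.0001 -0.009  -0.0008] shift [ 2.8531  2.5449 -5.4206] | t 0.9333 ee [0.4551 0.251  0.2755] [-1.5708  0.0001  0.3268] F [ 0.782   1.0027 -0.5846] w 0.030644629487152523
turn [-0.0001 -0.009  -0.0008] shift [ 2.8417 15.7449 -2.8718] | t 0.9333 ee [0.4551 0.251  0.2755] [-1.5708  0.0001  0.3268] F [ 0.782   1.0027 -0.5846] w 0.030644629487152523
```

Call:
{"fn": "send_rows", "kwargs": {
  "series": "0 0 0 1.1 0 -2.1 -1; 0 0 0 2.1 0.5 -4.2 -1; 0 0 0 2.1 2.5 -4.2 -1; 0 0 0 2.1 4.5 -4.2 -1; 0 0 0 2.1 7 -3.6 -1; 0 0 0 2.1 9.5 -3 -1; 0 0 0 2.1 12 -2.4 -1; 0 0 0 2.1 14 -2 -1; 0 0 0 2.1 15.2 -1.7 -1; 0 0 0 2.1 15.2 -1.7 -1"
}}

```text
time_s: 1.77
ee_pos: [0.4786, 0.2434, 0.1214]
eef_rot: [-1.571, 0.003, 0.328]
force: [-3.7, -1.3, 8.3]
grip_width: 0.0004
```

Call:
{"fn": "send_rows", "kwargs": {
  "series": "0 0 0 0 0.2 0 -1; 0 0 0 0 0.4 0 -1; 0 0 0 0 0.5 0 -1; 0 0 0 0 0.6 0 -1; 0 0 0 0 0.6 0 -1; 0 0 0 0 0.6 0 -1; 0 0 0 0 0.6 0 -1; 0 0 0 0 0.6 0 -1; 0 0 0 0 0.6 0 -1; 0 0 0 0 0.6 0 -1"
}}

```text
time_s: 2.6
ee_pos: [0.4788, 0.2435, 0.1179]
eef_rot: [-1.57, 0.002, 0.328]
force: [-7.7, -2.0, 9.0]
grip_width: 0.0004
```

```bash
python3 - <<'E'
from h import *
step((.4912,.2329,.118),.3276)
im=camera("side");cv2.imwrite("pics/s1.png",cv2.resize(im[130:370,180:480,::-1],None,fx=2.5,fy=2.5))
for b in blobs(im,*RED,(150,150,340,300)):print(b[0],b[1])
y=.3276
R=np.array([[np.cos(y),-np.sin(y)],[np.sin(y),np.cos(y)]])
for a in(0,-.05,.05):
  q=np.array([.5606,.0289])+R@[0,-.02+.235*np.cos(a)];print(a,proj("side",[*q,.115+.235*np.sin(a)]))
E
```

```text
turn [-0.0039  0.0024 -0.0197] shift [ 0.8369 -0.0071 -1.4005] | t 2.6 ee [0.4788 0.2435 0.1179] [-1.5705  0.0017  0.3278] F [-7.6651 -2.0116  8.9899] w 0.000362506291618188
[278.5592 246.3223] [265 239  27  18 211]
0 [277.9496 241.8971]
-0.05 [278.304  245.9358]
0.05 [277.7134 237.9018]
```

View pics/s1.png

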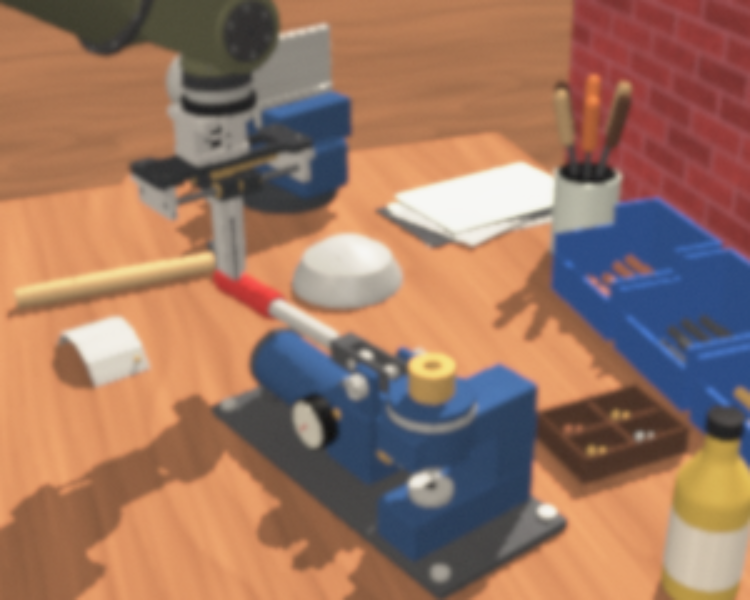

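The side picture shows the fingers on the red grip at about (280,246), with the lever down near level. The TCP is about 8 mm off the lever's centre line. I'll raise it, re-centre and do full strokes with a firm bottom.

Call:
{"fn": "send_rows", "kwargs": {
  "series": "0 0 0 0 -3 -0.5 -1; 0 0 0 0 -6 -1.5 -1; 0 0 0 0 -9 -2.5 -1; 0 0 0 0 -12 -3.5 -1; 0 0 0 0.4 -14 -4 -1; 0 0 0 0.8 -14 -4 -1; 0 0 0 0.8 -14 -4 -1; 0 0 0 0.8 -14 -4 -1; 0 0 0 0.8 -14 -4 -1; 0 0 0 0.8 -14 -4 -1"
}}

```text
time_s: 3.48
ee_pos: [0.4994, 0.2083, 0.2563]
eef_rot: [-1.571, 0.002, 0.328]
force: [0.2, -0.3, 0.2]
grip_width: 0.0006
```

```bash
python3 - <<'E'
from h import *
step((.4912,.2329,.118),.3276)
im=camera("side")
for b in blobs(im,*RED,(150,150,340,300)):print(b[0],b[1])
E
```

```text
turn [-0.0002  0.0063 -0.0235] shift [ 0.0427 13.8329  2.5914] | t 3.4833 ee [0.4994 0.2083 0.2563] [-1.5708  0.002   0.3281] F [ 0.2467 -0.2564  0.18  ] w 0.0005996999272303224
[280.628  208.5498] [267 193  30  34 422]
```

Call:
{"fn": "send_rows", "kwargs": {
  "series": "0 0 0 0 2.4 0 -1; 0 0 0 0 4.5 0.4 -1; 0 0 0 0 7 1 -1; 0 0 0 0 9.5 1.6 -1; 0 0 0 0 12 2.2 -1; 0 0 0 0 13.5 2.5 -1; 0 0 0 0 14 2.5 -1; 0 0 0 0 14.4 2.5 -1; 0 0 0 0 14.4 2.5 -1; 0 0 0 0 14.4 2.5 -1"
}}

```text
time_s: 4.37
ee_pos: [0.4919, 0.2322, 0.1168]
eef_rot: [-1.571, -0.002, 0.328]
force: [-16.6, -6.8, 41.3]
grip_width: 0.0007
```

Call:
{"fn": "send_rows", "kwargs": {
  "series": "0 0 0 0 0.3 0 -1; 0 0 0 0 0.3 0 -1; 0 0 0 0 0.3 0 -1; 0 0 0 0 0.3 0 -1; 0 0 0 0 0.3 0 -1; 0 0 0 0 0.3 0 -1; 0 0 0 0 0.3 0 -1; 0 0 0 0 0.3 0 -1; 0 0 0 0 0.3 0 -1; 0 0 0 0 0.3 0 -1"
}}

```text
time_s: 5.2
ee_pos: [0.4921, 0.2323, 0.1157]
eef_rot: [-1.571, -0.003, 0.328]
force: [-26.3, -9.8, 61.2]
grip_width: 0.0005
```

The lower stop was clearly reached, at 41–61 N. I'll do three more strokes with less overtravel.

Call:
{"fn": "send_rows", "kwargs": {
  "series": "0 0 0 0 -3 -0.5 -1; 0 0 0 0 -6 -1 -1; 0 0 0 0 -9 -1.7 -1; 0 0 0 0 -12 -2.2 -1; 0 0 0 0 -14.7 -2.5 -1; 0 0 0 0 -14.7 -2.5 -1; 0 0 0 0 -14.7 -2.5 -1; 0 0 0 0 -14.7 -2.5 -1; 0 0 0 0 -14.7 -2.5 -1; 0 0 0 0 -14.7 -2.5 -1"
}}

```text
time_s: 6.03
ee_pos: [0.4995, 0.2082, 0.2561]
eef_rot: [-1.571, 0.002, 0.328]
force: [0.2, -0.1, -0.1]
grip_width: 0.0005
```

Call:
{"fn": "send_rows", "kwargs": {
  "series": "0 0 0 0 2.4 0 -1; 0 0 0 0 4.5 0.4 -1; 0 0 0 0 7 1 -1; 0 0 0 0 9.5 1.6 -1; 0 0 0 0 12 2.2 -1; 0 0 0 0 13.5 2.5 -1; 0 0 0 0 14.1 2.5 -1; 0 0 0 0 14.1 2.5 -1; 0 0 0 0 14.1 2.5 -1; 0 0 0 0 14.1 2.5 -1"
}}

```text
time_s: 6.87
ee_pos: [0.4918, 0.2321, 0.1178]
eef_rot: [-1.571, -0.0, 0.328]
force: [-8.6, -3.2, 21.6]
grip_width: 0.0003
```

Call:
{"fn": "send_rows", "kwargs": {
  "series": "0 0 0 0 -3 -0.5 -1; 0 0 0 0 -6 -1 -1; 0 0 0 0 -9 -1.7 -1; 0 0 0 0 -12 -2.2 -1; 0 0 0 0 -14.1 -2.5 -1; 0 0 0 0 -14.1 -2.5 -1; 0 0 0 0 -14.1 -2.5 -1; 0 0 0 0 -14.1 -2.5 -1; 0 0 0 0 -14.1 -2.5 -1; 0 0 0 0 -14.1 -2.5 -1"
}}

```text
time_s: 7.7
ee_pos: [0.4996, 0.2083, 0.2561]
eef_rot: [-1.571, 0.002, 0.328]
force: [-0.6, 0.2, -0.1]
grip_width: 0.0006
```

Call:
{"fn": "send_rows", "kwargs": {
  "series": "0 0 0 0 2.4 0 -1; 0 0 0 0 4.5 0.4 -1; 0 0 0 0 7 1 -1; 0 0 0 0 9.5 1.6 -1; 0 0 0 0 12 2.2 -1; 0 0 0 0 13.5 2.5 -1; 0 0 0 0 14.1 2.5 -1; 0 0 0 0 14.1 2.5 -1; 0 0 0 0 14.1 2.5 -1; 0 0 0 0 14.1 2.5 -1"
}}

```text
time_s: 8.53
ee_pos: [0.4918, 0.2321, 0.1178]
eef_rot: [-1.571, -0.0, 0.328]
force: [-8.3, -2.6, 21.4]
grip_width: 0.0003
```

Call:
{"fn": "send_rows", "kwargs": {
  "series": "0 0 0 0 -3 -0.5 -1; 0 0 0 0 -6 -1 -1; 0 0 0 0 -9 -1.7 -1; 0 0 0 0 -12 -2.2 -1; 0 0 0 0 -15 -2.5 -1; 0 0 0 0 -17 -2.5 -1; 0 0 0 0 -17 -2.5 -1; 0 0 0 0 -17 -2.5 -1; 0 0 0 0 -17 -2.5 -1; 0 0 0 0 -17 -2.5 -1"
}}

```text
time_s: 9.37
ee_pos: [0.4995, 0.2082, 0.2847]
eef_rot: [-1.571, 0.003, 0.328]
force: [0.2, 0.4, -0.8]
grip_width: 0.0005
```

```bash
python3 - <<'E'
from h import *
im=camera("side")
for b in blobs(im,*RED,(150,150,340,300)):print(b[0],b[1])
step((.50,-.1,.30),-.6);step((.4757,-.39,.25),-np.pi/2)
E
```

```text
[280.6209 208.5213] [267 193  30  34 422]
turn [ 0.0132 10.6333 -0.0259] shift [ -9.8896  -1.4814 -29.193 ] | t 9.4167 ee [0.4996 0.2082 0.2849] [-1.5708  0.0024  0.3279] F [-0.0263 -0.1901  0.0596] w 0.00013269433207733003
turn [ 0.0268 21.7578 -0.0189] shift [-21.5184   3.5475 -55.8648] | t 9.4167 ee [0.4996 0.2082 0.2849] [-1.5708  0.0024  0.3279] F [-0.0263 -0.1901  0.0596] w 0.00013269433207733003
```

Call:
{"fn": "send_rows", "kwargs": {
  "series": "0 1.4 0 -1.3 -1 -3.5 -1; 0 2.8 0 -2.6 -1.5 -7 -1; 0 4.2 0 -3.9 -1.5 -10.5 -1; 0 5.6 0 -5.2 -1.5 -14 -1; 0 7 0 -6.5 -1.5 -17.5 -1; 0 8.4 0 -7.8 -1.5 -21 -1; 0 9.8 0 -9.1 -1.5 -24.5 -1; 0 11.2 0 -10.4 -1.5 -28 -1; 0 12.6 0 -11.7 -1.5 -31.5 -1; 0 14 0 -13 -1.5 -35 -1"
}}

```text
time_s: 10.25
ee_pos: [0.4889, -0.1667, 0.3007]
eef_rot: [-1.571, 0.001, -0.9]
force: [1.1, 0.5, 0.3]
grip_width: 0.0004
```

```bash
python3 - <<'E'
from h import *
step((.4757,-.39,.25),-np.pi/2)
E
```

```text
turn [ 0.0102  7.6879 -0.0094] shift [ 16.6729   5.0587 -14.9175] | t 10.25 ee [ 0.4889 -0.1667  0.3007] [-1.5714  0.001  -0.8999] F [1.1183 0.4934 0.3058] w 0.0004216345777812814
```

Call:
{"fn": "send_rows", "kwargs": {
  "series": "0 1.3 0 2.8 1 -2.5 0.3; 0 2.6 0 5.6 2 -5 0.3; 0 3.9 0 8.4 3 -7.5 0.3; 0 5.2 0 11.2 4 -10 0.3; 0 6.5 0 14 5 -12.5 0.3; 0 7.5 0 16.5 5 -14.9 0.3; 0 7.5 0 16.5 5 -14.9 0.3; 0 7.5 0 16.5 5 -14.9 0.3; 0 7.5 0 16.5 5 -14.9 0.3; 0 7.5 0 16.5 5 -14.9 0.3"
}}

```text
time_s: 11.08
ee_pos: [0.477, -0.3859, 0.2514]
eef_rot: [-1.571, 0.0, -1.547]
force: [-0.6, -0.9, -0.1]
grip_width: 0.0604
```

```bash
python3 - <<'E'
from h import *
o=get_obs();step((.4757,-.39,.106),-np.pi/2,o)
im=camera("wrist");cv2.imwrite("pics/w1.png",im[:,:,::-1])
print("head proj",proj("wrist",[.4757,-.39,.166],o))
for b in blobs(im,*RED,(0,0,640,480),60):print(b)
E
```

```text
turn [ 0.0004  0.2781 -0.0022] shift [ 0.4081 14.5422 -0.1441] | t 11.0833 ee [ 0.477  -0.3859  0.2514] [-1.5708  0.0002 -1.5465] F [-0.639  -0.9261 -0.0909] w 0.060439328794326994
head proj [318.7031 251.1029]
(array([322.1603, 227.5994]), array([314, 217,  20,  25, 312], dtype=int32), ((322.2702941894531, 228.1216278076172), (23.015857696533203, 18.577085494995117), 80.53767395019531))
```

View pics/w1.png

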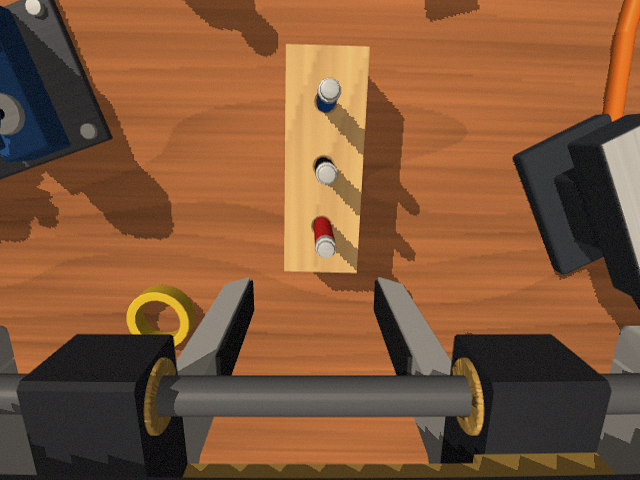

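The wrist view shows the red punch's head at about (325,247), beyond the open fingers and close to the prediction of (319,251).

```bash
python3 - <<'E'
from h import *
o=get_obs()
print(plane("wrist",(325,246),.166,o), plane("wrist",(327,171.5),.166,o),plane("wrist",(329.5,88),.166,o))
print("tri3",tri(ray("wrist",(325,246),o),ray("top",(503.4,266.2)),ray("side",(368,399))))
step((.4765,-.3915,.106),-np.pi/2,o)
E
```

```text
[ 0.4796 -0.3944  0.166 ] [ 0.5323 -0.3941  0.166 ] [ 0.5858 -0.394   0.166 ]
tri3 (array([ 0.4768, -0.3921,  0.1621]), [np.float64(0.002931984072648294), np.float64(0.002620767822327212), np.float64(0.0013754377003271877)])
turn [-0.0022  0.2786  0.001 ] shift [ 0.5598 14.5663 -0.0767] | t 11.1333 ee [ 0.4771 -0.3859  0.2517] [-1.5706 -0.0001 -1.5465] F [-0.1207  0.1483 -0.7089] w 0.06047290187377443
```

Call:
{"fn": "send_rows", "kwargs": {
  "series": "0 0.3 0 0.6 0 0.1 0.3; 0 0.3 0 0.6 2 0.1 0.3; 0 0.3 0 0.6 4 0.1 0.3; 0 0.3 0 0.6 6 0.1 0.3; 0 0.3 0 0.6 8 0.1 0.3; 0 0.3 0 0.6 10 0.1 0.3; 0 0.3 0 0.6 12 0.1 0.3; 0 0.3 0 0.6 13.5 0.1 0.3; 0 0.3 0 0.6 14.4 0.1 0.3; 0 0.3 0 0.6 14.4 0.1 0.3"
}}

```text
time_s: 11.97
ee_pos: [0.4775, -0.3923, 0.1058]
eef_rot: [-1.573, 0.002, -1.575]
force: [1.5, 0.1, 0.9]
grip_width: 0.0609
```

Call:
{"fn": "send_rows", "kwargs": {
  "series": "0 0 0 0 0 0 0; 0 0 0 0 0 0 -0.2; 0 0 0 0 0 0 -0.4; 0 0 0 0 0 0 -0.6; 0 0 0 0 0 0 -1; 0 0 0 0 0 0 -1; 0 0 0 0 0 0 -1; 0 0 0 0 0 0 -1; 0 0 0 0 0 0 -1; 0 0 0 0 0 0 -1",
  "newtons": 20
}}

```text
time_s: 12.8
ee_pos: [0.4779, -0.393, 0.1076]
eef_rot: [-1.571, -0.0, -1.575]
force: [0.2, -0.3, 2.0]
grip_width: 0.0155
```

Call:
{"fn": "send_rows", "kwargs": {
  "series": "0 0 0 0 0 0 -1; 0 0 0 0 0 0 -1; 0 0 0 0 0 0 -1; 0 0 0 0 -0.5 0 -1; 0 0 0 0 -1.5 0 -1; 0 0 0 0 -3 0 -1; 0 0 0 0 -5 0 -1; 0 0 0 0 -7 0 -1; 0 0 0 0 -9 0 -1; 0 0 0 0 -11 0 -1",
  "newtons": 55
}}

```text
time_s: 13.63
ee_pos: [0.4777, -0.3927, 0.2192]
eef_rot: [-1.571, -0.0, -1.575]
force: [-0.1, -0.1, -1.9]
grip_width: 0.015
```

Call:
{"fn": "send_rows", "kwargs": {
  "series": "0 0 0 0 -3 0 -1; 0 0 0 0 -6 0 -1; 0 0 0 0 -9 0 -1; 0 0 0 0 -11 0 -1; 0 0 0 0 -11 0 -1; 0 0 0 0 -11 0 -1; 0 0 0 0 -11 0 -1; 0 0 0 0 -11 0 -1; 0 0 0 0 -11 0 -1; 0 0 0 0 -11 0 -1"
}}

```text
time_s: 14.47
ee_pos: [0.4777, -0.3928, 0.3266]
eef_rot: [-1.572, 0.001, -1.575]
force: [-0.3, -0.1, -2.1]
grip_width: 0.0146
```

```bash
python3 - <<'E'
from h import *
o=get_obs();step((.5692,-.0897,.325),-np.pi/2,o)
w,t,s=camera("wrist"),camera("top"),camera("side")
R=Ro.from_euler("xyz",o["eef_rot"])
A=lambda y:o["ee_pos"]+R.apply([0,y,0])
for n in("side","top"): print(n,"tip",proj(n,A(.1015)),"head",proj(n,A(-.0585)))
print("wrist tip",proj("wrist",A(.1015),o))
p=proj("side",A(.05)).astype(int);print(p)
c=s[max(p[1]-110,0):p[1]+90,p[0]-60:p[0]+60,::-1]
c=cv2.resize(c,None,fx=2.4,fy=2.4,interpolation=2)
wc=w[:,:,::-1];h=c.shape[0];wc=cv2.resize(wc,(int(640*.8),int(480*.8)))
q=np.zeros((max(h,384),c.shape[1]+512,3),np.uint8);q[:h,:c.shape[1]]=c;q[:384,c.shape[1]:]=wc;cv2.imwrite("pics/g1.png",q);print(q.shape)
E
```

```text
turn [ 0.0124 -0.0444 -0.0119] shift [-30.346    0.1769   9.0293] | t 14.4667 ee [ 0.4777 -0.3928  0.3266] [-1.5719  0.001  -1.5747] F [-0.3132 -0.0545 -2.1427] w 0.014631344585998686
side tip [369.9823 366.8545] head [373.9763 264.8356]
top tip [513.1571 263.7527] head [540.0536 259.7503]
wrist tip [313.0798 243.3624]
[371 336]
(480, 800, 3)
```

View pics/g1.png

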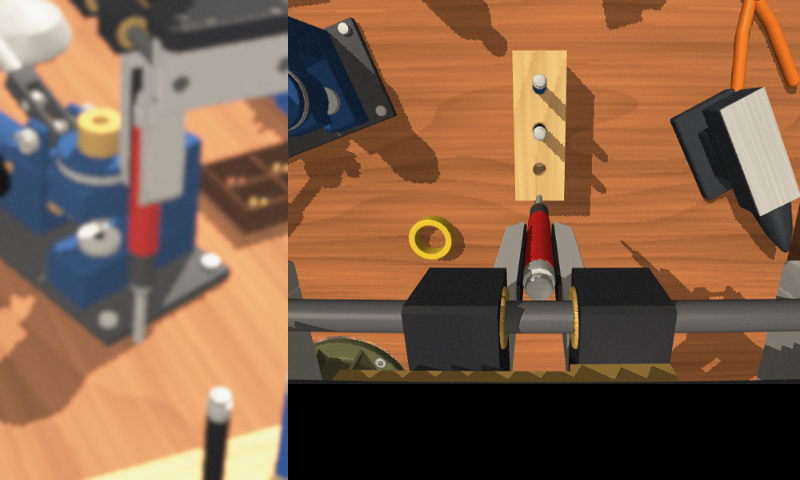

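The side view shows the tip at about (369,368), against a predicted (370,367). In the wrist view it is at (314,245), against (313,243). So the punch is held straight and upright.

Call:
{"fn": "send_rows", "kwargs": {
  "series": "0 0 0 -3.5 0 1 -1; 0 0 0 -7 0 2 -1; 0 0 0 -10.5 0 3 -1; 0 0 0 -14 0 4 -1; 0 0 0 -17.5 0 5 -1; 0 0 0 -21 0 6 -1; 0 0 0 -24.5 0 7 -1; 0 0 0 -28 0 8.3 -1; 0 0 0 -30.3 0 9 -1; 0 0 0 -30.3 0 9 -1"
}}

```text
time_s: 15.45
ee_pos: [0.5699, -0.0862, 0.3273]
eef_rot: [-1.571, 0.001, -1.57]
force: [0.7, -0.1, -2.1]
grip_width: 0.0155
```

Call:
{"fn": "send_rows", "kwargs": {
  "series": "0 0 0 0 1 0 -1; 0 0 0 0 2 0 -1; 0 0 0 0 3 0 -1; 0 0 0 0 3 0 -1; 0 0 0 0 3 0 -1; 0 0 0 0 3 0 -1; 0 0 0 0 3 0 -1; 0 0 0 0 3 0 -1; 0 0 0 0 3 0 -1; 0 0 0 0 3 0 -1"
}}

```text
time_s: 16.28
ee_pos: [0.5691, -0.0903, 0.2976]
eef_rot: [-1.57, -0.0, -1.575]
force: [1.5, -0.8, -2.7]
grip_width: 0.0153
```

```bash
python3 - <<'E'
from h import *
o=get_obs();step((.5692,-.0897,.2625),-np.pi/2,o)
w,t,s=camera("wrist"),camera("top"),camera("side")
R=Ro.from_euler("xyz",o["eef_rot"])
T=o["ee_pos"]+R.apply([0,.1015,0]);print("tip",T)
for n in("side","top","wrist"): print(n,"tip",proj(n,T,o),"mouth",proj(n,[.5692,-.0897,.18],o))
q=np.hstack([cv2.resize(i[y-37:y+38,x-37:x+38,::-1],(400,400),interpolation=2) for i,(x,y) in((s,proj("side",[.5692,-.0897,.19]).astype(int)),(w,proj("wrist",[.5692,-.0897,.19],o).astype(int)))])
print(proj("side",[.5692,-.0897,.19]).astype(int)-37,proj("wrist",[.5692,-.0897,.19],o).astype(int)-37)
cv2.imwrite("pics/b1.png",q)
E
```

```text
turn [-0.0034 -0.0436  0.0014] shift [-0.0575  3.5141  0.0137] | t 16.2833 ee [ 0.5691 -0.0903  0.2976] [-1.5705 -0.0001 -1.5746] F [ 1.5405 -0.7957 -2.6511] w 0.015284524087941696
tip [ 0.5691 -0.0903  0.1961]
side tip [351.3601 268.3435] mouth [351.2467 275.1765]
top tip [382.9864 225.1367] mouth [382.0091 225.878 ]
wrist tip [313.0794 243.3628] mouth [312.3636 237.9724]
[314 233] [275 204]
```

View pics/b1.png

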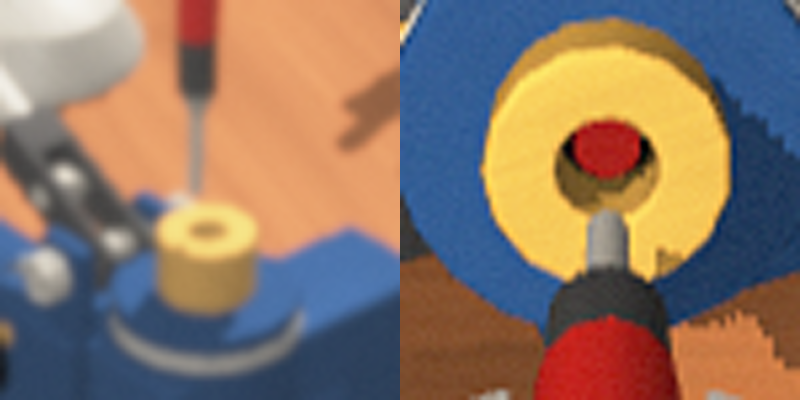

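In the side crop the tip is at about (350.8,268.6) and the mouth at (353,276). In the wrist crop the tip is at (313.8,245) and the mouth at (313.8,235.5). So the mouth lies about 3 mm further in +x than the tip. I'll correct that, then enter the hole.

Call:
{"fn": "send_rows", "kwargs": {
  "series": "0 0 0 0.07 0 0.3 -1; 0 0 0 0.07 0 0.3 -1; 0 0 0 0.07 0 0.3 -1; 0 0 0 0.07 0.5 0.3 -1; 0 0 0 0.07 1 0.3 -1; 0 0 0 0.07 1.4 0.3 -1; 0 0 0 0.07 1.8 0.3 -1; 0 0 0 0.07 2.1 0.3 -1; 0 0 0 0.07 2.4 0.3 -1; 0 0 0 0.07 2.4 0.3 -1"
}}

```text
time_s: 17.27
ee_pos: [0.5719, -0.0909, 0.2727]
eef_rot: [-1.572, 0.0, -1.575]
force: [-0.2, 0.5, -2.5]
grip_width: 0.0152
```

```bash
python3 - <<'E'
from h import *
o=get_obs();step((.5722,-.091,.2605),-np.pi/2,o)
w=camera("wrist");s=camera("side")
q=np.hstack([cv2.resize(i[y-37:y+38,x-37:x+38,::-1],(400,400),interpolation=2) for i,(x,y) in((s,(351,270)),(w,(313,240)))])
cv2.imwrite("pics/b2.png",q)
E
```

```text
turn [ 0.0103 -0.0439 -0.0025] shift [0.0097 1.222  0.036 ] | t 17.2667 ee [ 0.5719 -0.0909  0.2727] [-1.5717  0.0002 -1.5746] F [-0.15    0.4738 -2.5395] w 0.015170134365230544
```

View pics/b2.png

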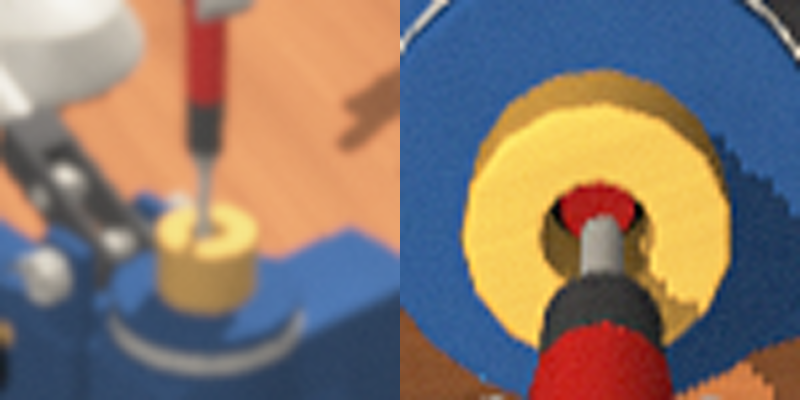

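The tip is inside the mouth and over the red button without touching the wall (the force is only the punch's weight). Now I'll press.

Call:
{"fn": "send_rows", "kwargs": {
  "series": "0 0 0 0 0.2 0.08 -1; 0 0 0 0 0.4 0.08 -1; 0 0 0 0 0.6 0.08 -1; 0 0 0 0 0.7 0.08 -1; 0 0 0 0 0.8 0.08 -1; 0 0 0 0 0.8 0.08 -1; 0 0 0 0 0.8 0.08 -1; 0 0 0 0 0.8 0.08 -1; 0 0 0 0 0.8 0.08 -1; 0 0 0 0 0.8 0.08 -1"
}}

```text
time_s: 18.2
ee_pos: [0.5728, -0.091, 0.2656]
eef_rot: [-1.571, -0.0, -1.575]
force: [-1.2, -1.0, 1.4]
grip_width: 0.0154
```

Call:
{"fn": "send_rows", "kwargs": {
  "series": "0 0 0 0 0.1 0 -1; 0 0 0 0 0.2 0 -1; 0 0 0 0 0.3 0 -1; 0 0 0 0 0.3 0 -1; 0 0 0 0 0.3 0 -1; 0 0 0 0 0.3 0 -1; 0 0 0 0 0.3 0 -1; 0 0 0 0 0.3 0 -1; 0 0 0 0 0.3 0 -1; 0 0 0 0 0.3 0 -1"
}}

```text
time_s: 19.03
ee_pos: [0.5728, -0.091, 0.2625]
eef_rot: [-1.571, -0.0, -1.575]
force: [-0.4, -0.0, 3.4]
grip_width: 0.0155
```

Call:
{"fn": "send_rows", "kwargs": {
  "series": "0 0 0 0 0.1 0 -1; 0 0 0 0 0.2 0 -1; 0 0 0 0 0.25 0 -1; 0 0 0 0 0.25 0 -1; 0 0 0 0 0.25 0 -1; 0 0 0 0 0.25 0 -1; 0 0 0 0 0.25 0 -1; 0 0 0 0 0.25 0 -1; 0 0 0 0 0.25 0 -1; 0 0 0 0 0.25 0 -1"
}}

```text
time_s: 19.87
ee_pos: [0.5729, -0.091, 0.2604]
eef_rot: [-1.57, -0.0, -1.575]
force: [-1.4, 0.4, 7.4]
grip_width: 0.0159
```

Call:
{"fn": "send_rows", "kwargs": {
  "series": "0 0 0 0 0.05 0 -1; 0 0 0 0 0.1 0 -1; 0 0 0 0 0.1 0 -1; 0 0 0 0 0.1 0 -1; 0 0 0 0 0.1 0 -1; 0 0 0 0 0.1 0 -1; 0 0 0 0 0.1 0 -1; 0 0 0 0 0.1 0 -1; 0 0 0 0 0.1 0 -1; 0 0 0 0 0.1 0 -1"
}}

```text
time_s: 20.7
ee_pos: [0.573, -0.091, 0.2602]
eef_rot: [-1.569, -0.0, -1.575]
force: [-2.8, 0.6, 13.8]
grip_width: 0.0153
```

```bash
python3 - <<'E'
from h import *
for _ in range(4): s=camera("side")
t=camera("top");o=get_obs();print(o["time_s"],o["ee_pos"],o["force"],o["grip_width"])
for b in blobs(s,*RED,(150,150,345,300)):print(b[0],b[1])
a=cv2.imread("pics/top0.png")
cv2.imwrite("pics/f.png",np.hstack([cv2.resize(s[:,:,::-1],(400,300)),cv2.resize(t[:,:,::-1],(400,300))]))
E
```

```text
20.95 [ 0.573  -0.091   0.2602] [-2.1421  0.4335 12.278 ] 0.015624290200602648
[280.6038 208.4788] [267 193  30  34 424]
```

View pics/f.png

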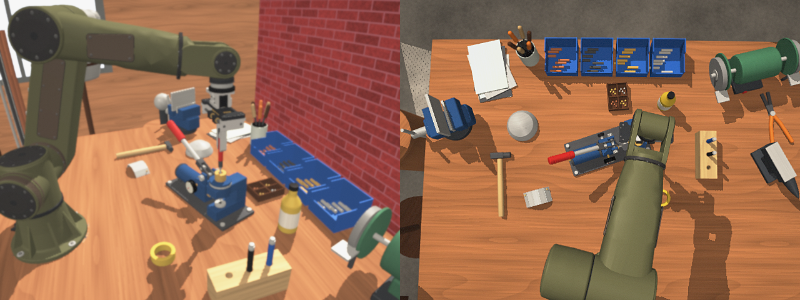

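The final views show the punch in the boss, the lever up at rest (280.6,208.5) and everything else unmoved. The force is steady, so I'm handing in.

```bash
python3 -c "
from station import *
print(hand_in()); print(get_obs()['force'])"
```

```text
the job is handed in; nothing more can be done
None
the job is handed in; nothing more can be done
```

I worked the pump lever through four strokes, then took the red pin punch from the stand and used it to push the bleed button down. I handed in at about 21 s of the 67 s allowed, with the punch still in the gripper and the button held down.

- **Pump strokes:** Three of the four clearly reached the lower stop, at 21–61 N. The first was about 8 mm off the lever's centre line and reached only about 9 N, so I don't count it as certain. The lever was seen back at its rest position after the first and last strokes; on the strokes between, the fingers rose clear of it.
- **Bleed button:** Over the last 1 mm of commanded travel the tip moved only 0.2 mm and the force jumped, so the button is at its stop. The push then held at about 12–14 N on the sensor, or roughly 15 N once the punch's weight is added.
- **Rest of the bench:** The last pictures show the other objects where they were, though the tape roll was partly hidden behind the arm in the top view.
- **Disagreement:** My first estimate of the boss position from the top camera was about 3 mm short in x. The side and wrist views showed this, and I corrected it before lowering the tip into the hole.

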